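# Turn off the hotplate

## Robot

A 7-joint arm with a two-finger parallel gripper is mounted at the origin on a cart in front of the work surface, level with it; the furniture and walls round the work are solid. World frame = base frame: x ahead of the robot, y to its left, z up, the work surface at z = 0. Lengths are in m, angles in rad, forces in N, time in s.
With the tool pointing down it reaches from about 0.425 to 1.025 m from the base axis. Payload 9.4 kg.
Tool frame: the origin (TCP) lies on the centre line of the jaws, within the pads' length; the fingertips stand bot.tips_ahead ahead of it and the grasp point (between the pads) lies 8 mm behind it (bot.tips_ahead is the distance from the TCP to the fingertips, in m); z points along the fingers, y is the line along which they close (so a half turn about z gives the same grasp; the last joint's range is limited). The gripper opens to 93 mm and grips with 3 to 60 N. Pads are 15 mm wide; open, the fingers measure 128 mm over their backs; the gripper's body (75 mm by 188 mm) begins 65 mm behind the grasp point.
Start: joints at [-0.077, 0.599, -0.003, 1.599, 0.002, 0.943, -0.08], TCP at [0.725, -0, 0.23] pointing down, gripper open.
Joint ranges: [-2.57, 2.57], [-0.35, 1.97], [-1.29, 1.29], [0.11, 2.56], [-1.05, 4.19], [0.11, 1.86], [-2.63, 2.63]. Speed limits (rad/s): [2.22, 2.22, 3.01, 3.01, 3.14, 3.14, 3.14].

## Interface

Orientations are given as a unit quaternion [x, y, z, w].
In Python, from bench import bot gives the robot as it stands.
- The arm moves only by the tool apply_moves, never from a script. Its argument "increments" is a list of rows, each a list of 4 numbers: the shift along the world's x, y, z in m, then the turn about the world's z in rad. In form: [[tx, ty, tz, yaw], ...]. A call has 1 to 5 rows; each row shifts and turns the commanded pose from where the row before left it; what a row does not reach is not made up. A row lasts 1/10 s, in which the tool goes at most 50 mm and 8.59 degrees, less where a joint would pass 70% of its speed; a pose out of reach is approached as far as the arm can. A call with a gripper value outside its range is refused whole. "grip" is the opening, from -1 (shut) to 1 (fully open), set as the call begins (left out, the last holds). The fingers move at their own pace and stop on an object; "newtons" is the grip in N (left out, the last holds). Time passes only in rows, so rows that do not move let the fingers close. It gives the time, the measured TCP pose, the force, the opening and the grip force at its end, in the units of the state.
- bot.read_state(): the state, without advancing time (a new reading comes with each control period).
- bot.get_image(name): name is "scene" or "side" or "wrist"; returns (picture, depth): 420x560x3 uint8, blue, green, red; 420x560 float32, m along the optical axis (not along the pixel's ray), 0 where there is no reading.
- bot.camera_params(name): a dict with "vfov" (degrees; the focal length in pixels is half the picture's height over the tangent of half this angle, whatever the lens; pixels are square), "cx", "cy" (the principal point, pixels), "k1" (the pictures are not rectified: a ray, as slopes to the right and down, at radius r is drawn at 1 + k1 r^2 times it, then the intrinsics apply), "camera_from_world" (4x4, takes a point from world to camera coordinates); the wrist camera has in their place "hand_eye" (4x4, takes a point from camera to tool coordinates, whose origin is the TCP and whose axes are the flange's). Camera axes: x right, y down, z forward; pixel columns grow to the right and rows downward; lengths in m; the calibration is good to about 2 mm. A picture is of the moment at which its call begins: read the wrist's pose just before it. camera_params takes no time and is no camera call.
- bot.sign_off(): hands the job in; it is judged then, once.
The state is a dict: "time": time; "joints": joint angles; "qvel": joint speeds; "joint_torque": joint torques, N m; "ee_pos": TCP position; "ee_rot": TCP orientation; "wrist_force": force on the tool from outside, world axes, zero at the start; "wrist_torque": the same for the moment, N m; "gripper_width": opening from 0.0 (shut) to 1.0 (fully open); "finger_force": force on a finger pad.
Only numpy, scipy, OpenCV 4.12 (cv2) and the standard library are available. Lean on these libraries where they do the work, as an engineer would, in place of code of your own. Each camera call takes 0.05 s, during which the arm holds its last target. There are 200 camera calls.

## Task

The hotplate was left on, and a food tin stands on its panel in the way of the knob. First stand the tin upright on the bare worktop beside the hotplate, then turn the knob anticlockwise all the way to off and press it firmly against its end stop, so that you feel the stop give a little, without wrenching it, and let go. Leave the hotplate where it is and do not disturb the glasses and jars.

Things in the scene. Friction and masses are not known exactly. Their poses are not given: they have to be found in the camera images.
- hotplate: White portable electric hotplate, loose, about 2.8 kg, 260 mm deep (x) by 220 wide (y); slides if pushed over some 15 to 20 N. Origin: centre of its underside; x to its back, y left, z up. Flat top panel 52 mm up. The dark round heating plate (168 mm across, top 66 mm up) is centred 43 mm behind the origin; the upright knob axis is 85 mm in front of it (local x -0.085, y 0).
- knob_top (a point): Centre of the knob's top face, 93 mm above the worktop. The knob: black ribbed round cylinder on an upright axis, 54 mm across, 36 mm tall (57 to 93 mm above the worktop), white pointer line on top. Turns with light friction (about 0.07 N m); grip it across its diameter from above.
- knob (a joint): Angle of the knob, rad: 0 is the off end stop (fully anticlockwise seen from above, pointer line towards the hotplate's front), growing clockwise to 4.7. It starts between 2.2 and 3.7, so turning it off takes several grasps; it stays where it is left.
- stop_give (a joint): Anticlockwise twist (rad) of the springy rubber mount under the knob: about 0.015 while the knob turns freely, more only when the knob is pressed anticlockwise against its off stop; 0.1 rad per 0.45 N m. Firmly pressed home is 0.045 (0.2 N m) or more; 0.28 (1.3 N m) is wrenching. Springs back to 0 when let go.
- food_tin: Closed food tin, upright cylinder 57 mm across, 72 mm tall, 0.12 to 0.3 kg. Origin: centre of its underside, z up. It starts on the hotplate's top panel just left of the knob, about 10 to 20 mm from it, in the way of the fingers.
- rim_glass: Bystander: pale drinking glass with a gold rim, 76 mm across, 142 mm tall, at the back left. Origin: centre of its underside.
- dark_glass: Bystander: smoked dark drinking glass, 67 mm across, 134 mm tall, at the right. Origin: centre of its underside.
- coffee_jar: Bystander: glass coffee jar with a dark lid, 68 mm across, 133 mm tall, behind the hotplate. Origin: centre of its underside.
- spice_jar: Bystander: small spice jar with a green cap, 46 mm across, 106 mm tall, behind the hotplate. Origin: centre of its underside.

How it is judged:
On the way, in this order (a step that is already met when the one before it is completed fails the run):
1. the tin stands upright on the worktop, let go (height (world z) of food_tin between -0.008 and 0.012 m and angle between food_tin's own z axis and vertical below 0.12 rad and linear speed of food_tin below 0.03 m/s and contact force between the fingers and food_tin below 0.1 N), for 0.2 s.
2. the knob is at its off stop and pressed firmly against it (value of joint knob below 0.05 rad and value of joint stop_give above 0.045 rad), for 0.1 s.
At the end, for the whole second after the job is handed in: The knob rests within 0.06 rad of its off stop, let go (its mount sprung back, below 0.02 rad) after having been pressed firmly against it; the tin stands upright (within 0.12 rad) and still on the worktop (underside within -8 to 12 mm of it); the hotplate is within 30 mm of where it stood (height (world z) of food_tin between -0.008 and 0.012 m and angle between food_tin's own z axis and vertical below 0.12 rad and linear speed of food_tin below 0.03 m/s and value of joint knob below 0.06 rad and value of joint stop_give below 0.02 rad and distance of hotplate from where it was at the start of the episode below 0.03 m); the robot touches nothing.
It fails at once if the knob is wrenched against its stop (mount twisted over 0.28 rad, 1.3 N m) (value of joint stop_give above 0.28 rad).
It fails at once if the hotplate is pushed more than 30 mm out of place (distance of hotplate from where it was at the start of the episode above 0.03 m).
It fails at once if the tin is tipped over (angle between food_tin's own z axis and vertical above 0.8 rad).
It fails at once if a glass or jar is shifted more than 30 mm or tipped (distance of any of rim_glass, dark_glass, coffee_jar, spice_jar from where it was at the start of the episode above 0.03 m or angle between any of rim_glass, dark_glass, coffee_jar, spice_jar's own z axis and vertical above 0.3 rad).
It also fails if it takes over 72 s, if anything falls off the work surface, if the arm or the gripper's body presses on something with over 40 N, if the wrist force passes 120 N, or if a joint passes its speed limit or range.

## Working session

There is one attempt and no reset: what is moved stays moved. The work goes in short steps, Python scripts to look and compute and a tool call to move; the robot and the scene stay as the last step left them, time stands still between calls to the robot, and variables do not carry over. Pictures are saved under pics/ and viewed, at most 10 in all, crops included, and the job is handed in when it is done.

Besides the shell and the picture viewer there is one more tool, called after "Call:" as name(argument=value, ...), one argument or row to a line, values as JSON. apply_moves: Moves the arm, as the interface text tells. Its arguments: {"type":"object","properties":{"increments":{"type":"array","items":{"type":"array","items":{"type":"number"}}},"grip":{"type":"number"},"newtons":{"type":"number"}},"required":["increments"]}

```bash
mkdir -p pics; ls; cat > h.py <<'E'
from bench import bot
import numpy as np, cv2
from scipy.spatial.transform import Rotation as R
def grab(name):
    s=bot.read_state(); im,d=bot.get_image(name); p=bot.camera_params(name)
    f=210/np.tan(np.radians(p['vfov'])/2)
    if 'camera_from_world' in p: T=np.linalg.inv(np.array(p['camera_from_world']))
    else:
        W=np.eye(4); W[:3,:3]=R.from_quat(s['ee_rot']).as_matrix(); W[:3,3]=s['ee_pos']; T=W@np.array(p['hand_eye'])
    K=np.array([[f,0,p['cx']],[0,f,p['cy']],[0,0,1.]])
    v,u=np.mgrid[:420,:560].astype(float)
    # invert radial model by fixed point
    xd=(u-p['cx'])/f; yd=(v-p['cy'])/f; x,y=xd.copy(),yd.copy()
    for _ in range(20):
        k=1+p['k1']*(x*x+y*y); x,y=xd/k,yd/k
    P=np.stack([x*d,y*d,d],-1)@T[:3,:3].T+T[:3,3]
    P[d<=0]=np.nan
    return im,P,s
E
python3 - <<'E'
from h import *
print(bot.read_state(),bot.tips_ahead)
for n in ('scene','wrist'):
    im,P,s=grab(n); cv2.imwrite(f'pics/{n}0.png',im); np.save(f'{n}0.npy',P)
E
```

```text
pics
{'time': 0.0, 'joints': array([-0.07670886,  0.60017095, -0.00253881,  1.60013308,  0.00180695,
        0.94290356, -0.07979917]), 'qvel': array([-0.00083227, -0.00096532, -0.00063641,  0.00136823, -0.00147348,
        0.00034667, -0.00117211]), 'joint_torque': array([ 5.70884713e-04, -7.65060925e+01,  1.49801854e+00, -2.52344084e+01,
       -5.23842021e-02,  1.69115182e-02,  2.08527672e-04]), 'ee_pos': array([ 7.24520025e-01, -1.55870814e-05,  2.28725781e-01]), 'ee_rot': array([ 7.07082288e-01,  7.07130814e-01, -6.22486113e-04, -5.12713411e-04]), 'wrist_force': array([ 0.01362357,  1.25196151, -0.35932144]), 'wrist_torque': array([-0.03703624, -0.03800135,  0.00946478]), 'finger_force': 0.0, 'gripper_width': 0.9953199415200934} 0.011
```

View pics/scene0.png

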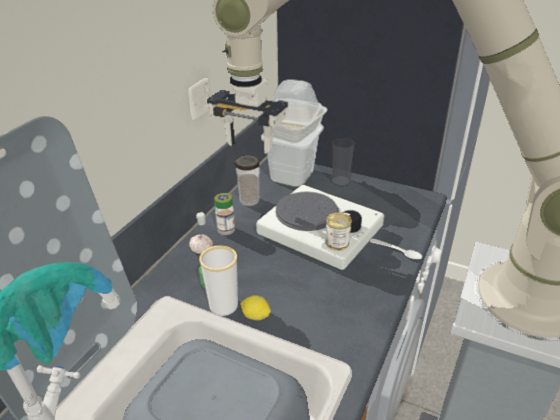

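View pics/wrist0.png

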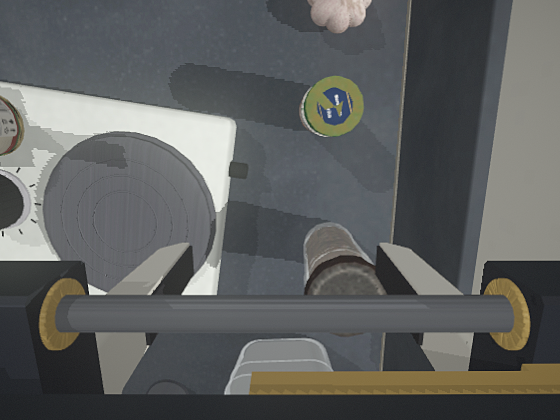

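The scene camera shows the tin at about (339,232) just left of the knob (350,220), with the rim glass at (222,280). In the wrist view the plate is centred near (128,210), the knob is at the left edge (5,200) and the tin at (5,125). Next I'll measure from the depth.

```bash
python3 - <<'E'
import numpy as np,cv2
S=np.load('scene0.npy');W=np.load('wrist0.npy')
for n,P in (('S',S),('W',W)):
    for a,b,l in ((.115,.132,'tin'),(.088,.098,'knob'),(.061,.07,'plate'),(.046,.056,'panel')):
        m=(P[...,2]>a)&(P[...,2]<b)&(P[...,0]>.3)&(P[...,0]<.9)&(abs(P[...,1])<.4)
        nn,L,st,c=cv2.connectedComponentsWithStats(m.astype('uint8'))
        for i in range(1,nn):
            if st[i,4]>25:
                q=P[L==i]; (cc,r)=cv2.minEnclosingCircle(q[:,:2].astype('f4'))
                print(n,l,st[i].tolist(),'circ',np.round(cc,3),round(r,3),'mean',q.mean(0).round(3), cv2.minAreaRect(q[:,:2].astype('f4')) if l=='panel' else '')
# tall things
for n,P in (('S',S),):
    m=(P[...,2]>.09)&(P[...,2]<.2)&(P[...,0]>.3)&(P[...,0]<1.3)&(abs(P[...,1])<.6)
    nn,L,st,c=cv2.connectedComponentsWithStats(m.astype('uint8'))
    for i in range(1,nn):
        if st[i,4]>25: q=P[L==i];print(st[i].tolist(),q.min(0).round(3),q.max(0).round(3))
m=abs(S[...,2])<.004
print('worktop x range',np.nanmin(S[...,0][m]),np.nanmax(S[...,0][m]))
E
```

```text
S tin [115, 125, 149, 129, 914] circ [0.848 0.042] 0.342 mean [0.847 0.106 0.123] 
S tin [321, 128, 121, 29, 840] circ [ 0.484 -0.346] 0.184 mean [ 0.502 -0.328  0.124] 
S tin [270, 136, 48, 20, 209] circ [ 0.71  -0.234] 0.078 mean [ 0.697 -0.192  0.123] 
S tin [240, 155, 11, 6, 31] circ [ 0.787 -0.078] 0.019 mean [ 0.787 -0.081  0.131] 
S tin [235, 155, 25, 17, 173] circ [ 0.772 -0.066] 0.035 mean [ 0.763 -0.051  0.126] 
S tin [326, 212, 25, 18, 332] circ [0.456 0.068] 0.032 mean [0.455 0.07  0.12 ] 
S tin [202, 250, 33, 14, 214] circ [0.629 0.314] 0.034 mean [0.64  0.299 0.124] 
S tin [202, 262, 35, 17, 205] circ [0.618 0.329] 0.036 mean [0.606 0.345 0.123] 
S knob [119, 134, 144, 128, 511] circ [0.847 0.046] 0.334 mean [0.847 0.117 0.093] 
S knob [318, 136, 15, 6, 45] circ [ 0.656 -0.347] 0.024 mean [ 0.656 -0.346  0.093] 
S knob [267, 144, 50, 20, 138] circ [ 0.72  -0.242] 0.081 mean [ 0.703 -0.195  0.093] 
S knob [354, 145, 86, 20, 256] circ [ 0.43  -0.346] 0.128 mean [ 0.426 -0.346  0.093] 
S knob [332, 155, 21, 7, 60] circ [ 0.569 -0.267] 0.03 mean [ 0.564 -0.254  0.093] 
S kn
[... 6017 characters left out ...]
8595657, 0.019795214757323265), 5.61853551864624)
[267, 89, 10, 12, 53] [ 0.856 -0.412  0.175] [ 0.862 -0.347  0.2  ]
[267, 107, 180, 58, 5960] [ 0.3   -0.363  0.09 ] [ 0.774 -0.157  0.2  ]
[243, 109, 20, 8, 93] [ 0.856 -0.321  0.155] [ 0.864 -0.205  0.199]
[80, 117, 185, 177, 8000] [ 0.738 -0.302  0.09 ] [0.866 0.503 0.2  ]
[215, 193, 18, 14, 217] [0.739 0.06  0.09 ] [0.785 0.107 0.108]
[326, 210, 35, 28, 657] [ 0.425 -0.024  0.09 ] [0.483 0.102 0.125]
[197, 212, 9, 13, 92] [0.681 0.264 0.175] [0.698 0.285 0.2  ]
[200, 246, 37, 42, 1256] [0.584 0.282 0.09 ] [0.662 0.36  0.144]
[64, 288, 40, 52, 713] [0.79 0.49 0.09] [0.804 0.599 0.144]
worktop x range -0.06788768468681283 0.8517113078190498
```

Call:
apply_moves(
  increments=[
    [-0.045,0.012,0,0],
    [-0.045,0.012,0,0],
    [-0.045,0.012,0,0],
    [-0.045,0.012,0,0],
    [-0.045,0.012,0,0],
  ],
  grip=1,
)

```text
time: 0.6
ee_pos: [0.4979, 0.0603, 0.2294]
ee_rot: [0.707, 0.707, -0.0, -0.0]
wrist_force: [-0.6, 1.6, 0.4]
gripper_width: 1.002
finger_force: 0.0
```

Call:
apply_moves(
  increments=[
    [-0.043,0.009,0,0],
    [0,0,0,0],
    [0,0,0,0],
  ],
)

```text
time: 0.9
ee_pos: [0.4568, 0.0692, 0.23]
ee_rot: [0.707, 0.707, 0.0, 0.0]
wrist_force: [0.8, 0.4, 0.8]
gripper_width: 1.0
finger_force: 0.0
```

```bash
cat > m.py <<'E'
from h import *
import sys
im,P,s=grab('wrist'); cv2.imwrite(f'pics/{sys.argv[1]}.png',im); np.save(sys.argv[1]+'.npy',P)
print(s['time'],s['ee_pos'],R.from_quat(s['ee_rot']).as_matrix()[:,1].round(3),s['joints'].round(3),s['wrist_force'].round(2),s['wrist_torque'].round(3))
for a,b,l in ((.117,.13,'tin'),(.086,.1,'knob'),(.061,.07,'plate'),(.064,.082,'tin on worktop')):
    m=(P[...,2]>a)&(P[...,2]<b)&(P[...,0]>.35)&(P[...,0]<.7)&(abs(P[...,1])<.3)
    nn,L,st,c=cv2.connectedComponentsWithStats(m.astype('uint8'))
    for i in range(1,nn):
        if st[i,4]>150:
            q=P[L==i]; (cc,r)=cv2.minEnclosingCircle(q[:,:2].astype('f4'))
            print(l,st[i].tolist(),'circ',np.round(cc,4),round(r,4),'mean',q.mean(0).round(4))
E
python3 m.py w1
```

```text
0.9 [0.45679726 0.06920358 0.23002514] [1.    0.001 0.001] [-0.249  0.287 -0.03   2.181  0.014  0.673 -0.288] [0.81 0.39 0.78] [ 0.022 -0.03   0.028]
tin [245, 179, 73, 72, 4068] circ [0.4552 0.0671] 0.029 mean [0.455  0.0675 0.1208]
knob [245, 252, 58, 43, 2005] circ [ 0.4476 -0.0017] 0.0272 mean [0.448  0.0035 0.0919]
plate [321, 210, 159, 85, 8006] circ [ 0.574  -0.0214] 0.0795 mean [0.5703 0.0149 0.0655]
plate [339, 333, 84, 23, 1407] circ [ 0.5594 -0.0844] 0.0459 mean [ 0.5614 -0.0845  0.0654]
tin on worktop [322, 211, 158, 84, 7482] circ [ 0.5742 -0.0194] 0.079 mean [0.5712 0.0139 0.0657]
tin on worktop [340, 333, 82, 23, 1296] circ [ 0.5591 -0.0837] 0.0446 mean [ 0.5617 -0.0837  0.0656]
```

View pics/w1.png

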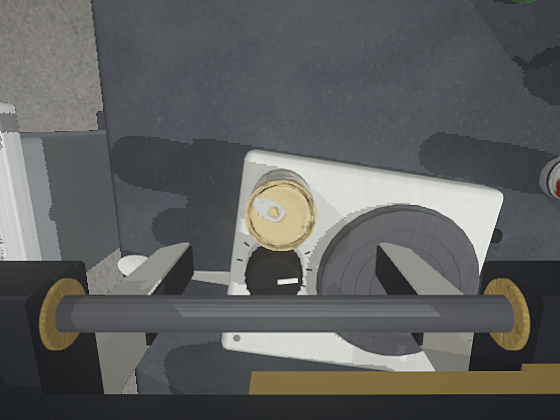

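The tin top is at (279,213) and the knob at (274,275), with its pointer towards the back. The worktop left of the hotplate is clear. I'll descend and grip the tin.

Call:
apply_moves(
  increments=[
    [-0.002,-0.002,-0.04,0],
    [0,0,-0.04,0],
    [0,0,-0.035,0],
    [0,0,-0.025,0],
    [0,0,0,0],
  ],
)

```text
time: 1.45
ee_pos: [0.4549, 0.0665, 0.0866]
ee_rot: [0.707, 0.707, -0.002, -0.001]
wrist_force: [0.7, 0.6, 1.0]
gripper_width: 0.998
finger_force: 0.0
```

Call:
apply_moves(
  increments=[
    [0,0,0,0],
    [0,0,0,0],
    [0,0,0,0],
    [0,0,0,0],
    [0,0,0,0],
  ],
  grip=-1,
  newtons=20,
)

```text
time: 1.95
ee_pos: [0.4552, 0.0671, 0.0904]
ee_rot: [0.707, 0.707, 0.0, 0.0]
wrist_force: [-1.7, -0.4, 0.2]
gripper_width: 0.619
finger_force: 0.7
```

```bash
python3 - <<'E'
import numpy as np,cv2
im=cv2.imread('pics/w1.png').astype(int);P=np.load('w1.npy')
r=np.hypot(P[...,0]-.4476,P[...,1]+.0012)
m=(im.min(-1)>150)&(r<.025)&(abs(P[...,2]-.093)<.006)
q=P[m];c=q[:,:2].mean(0);print(m.sum(),c,q[:,:2].min(0),q[:,:2].max(0),np.linalg.svd(q[:,:2]-c)[2][0])
d=c-[.4476,-.0012];print('angle cw from -x rad',(np.pi-np.arctan2(d[1],d[0]))%(2*np.pi))
E
```

```text
92 [ 0.46077583 -0.00109384] [ 0.45114952 -0.00365867] [0.46939175 0.00176822] [-0.99678748 -0.0800919 ]
angle cw from -x rad 3.133535658207836
```

Call:
apply_moves(
  increments=[
    [0,0,0,0],
    [0,0,0,0],
    [0,0,0.03,0],
    [0,0,0.03,0],
    [0,0,0.02,0],
  ],
)

```text
time: 2.45
ee_pos: [0.4551, 0.067, 0.1713]
ee_rot: [0.707, 0.707, 0.0, 0.0]
wrist_force: [-0.1, 0.5, -3.1]
gripper_width: 0.614
finger_force: 20.0
```

Call:
apply_moves(
  increments=[
    [0.005,0.03,0,0],
    [0.005,0.035,0,0],
    [0.005,0.035,0,0],
    [0,0.03,0,0],
    [0,0,0,0],
  ],
)

```text
time: 2.95
ee_pos: [0.4698, 0.2017, 0.1696]
ee_rot: [0.705, 0.709, 0.001, -0.001]
wrist_force: [-0.3, -0.4, -1.9]
gripper_width: 0.612
finger_force: 20.0
```

Call:
apply_moves(
  increments=[
    [0,0,-0.045,0],
    [0,0,-0.045,0],
    [0,0,-0.025,0],
    [0,0,-0.011,0],
    [0,0,0,0],
  ],
)

```text
time: 3.45
ee_pos: [0.4694, 0.1963, 0.0426]
ee_rot: [0.707, 0.707, -0.001, -0.0]
wrist_force: [-0.1, -0.3, -2.4]
gripper_width: 0.613
finger_force: 20.0
```

Call:
apply_moves(
  increments=[
    [0,0,-0.003,0],
    [0,0,-0.002,0],
    [0,0,0,0],
    [0,0,0,0],
  ],
)

```text
time: 3.85
ee_pos: [0.4704, 0.1972, 0.0394]
ee_rot: [0.707, 0.707, 0.001, 0.0]
wrist_force: [-0.4, 0.6, -1.7]
gripper_width: 0.612
finger_force: 20.0
```

Call:
apply_moves(
  increments=[
    [0,0,-0.002,0],
    [0,0,-0.001,0],
    [0,0,0,0],
    [0,0,0,0],
  ],
)

```text
time: 4.25
ee_pos: [0.4704, 0.1973, 0.0372]
ee_rot: [0.707, 0.707, 0.001, 0.0]
wrist_force: [-1.9, -0.8, 18.7]
gripper_width: 0.614
finger_force: 20.0
```

Contact. Relax a little, then open and rise.

Call:
apply_moves(
  increments=[
    [0,0,0.001,0],
    [0,0,0,0],
  ],
)

```text
time: 4.45
ee_pos: [0.4703, 0.1972, 0.0372]
ee_rot: [0.707, 0.707, 0.0, 0.0]
wrist_force: [-1.7, 0.1, 10.4]
gripper_width: 0.615
finger_force: 20.0
```

Call:
apply_moves(
  increments=[
    [0,0,0,0],
    [0,0,0,0],
    [0,0,0,0],
    [0,0,0,0],
    [0,0,0,0],
  ],
  grip=1,
)

```text
time: 4.95
ee_pos: [0.47, 0.197, 0.0365]
ee_rot: [0.707, 0.707, -0.0, -0.0]
wrist_force: [0.6, 0.3, 0.7]
gripper_width: 0.977
finger_force: 0.0
```

Call:
apply_moves(
  increments=[
    [0,0,0.03,0],
    [0,0,0.045,0],
    [0,0,0.045,0],
    [0,0,0.045,0],
    [0,0,0,0],
  ],
)

```text
time: 5.45
ee_pos: [0.4723, 0.1979, 0.2069]
ee_rot: [0.707, 0.707, 0.004, 0.001]
wrist_force: [0.7, 0.3, -1.0]
gripper_width: 1.005
finger_force: 0.0
```

```bash
python3 m.py w2
```

```text
5.45 [0.47225165 0.1979419  0.20686698] [ 1.    -0.001  0.008] [-0.49   0.374 -0.023  2.111  0.014  0.648 -0.524] [ 0.71  0.31 -0.97] [ 0.05  -0.039 -0.021]
tin [468, 69, 48, 27, 326] circ [0.6075 0.2918] 0.0157 mean [0.6039 0.2917 0.1238]
tin [527, 71, 33, 19, 213] circ [0.6431 0.2938] 0.0109 mean [0.6445 0.2939 0.1231]
knob [449, 76, 43, 22, 228] circ [0.6126 0.2927] 0.0183 mean [0.6059 0.2922 0.0931]
plate [250, 174, 62, 63, 2730] circ [0.4708 0.1981] 0.0279 mean [0.4716 0.1972 0.0683]
plate [322, 343, 113, 28, 2266] circ [0.5671 0.0287] 0.0553 mean [0.5699 0.0422 0.0649]
tin on worktop [437, 79, 36, 20, 218] circ [0.6103 0.2934] 0.0154 mean [0.6057 0.2931 0.0732]
tin on worktop [248, 173, 66, 66, 3374] circ [0.4713 0.1976] 0.0291 mean [0.471  0.1975 0.0688]
tin on worktop [325, 345, 110, 26, 1895] circ [0.5684 0.0304] 0.054 mean [0.5717 0.0409 0.0653]
tin on worktop [233, 376, 18, 18, 193] circ [0.4318 0.0167] 0.0119 mean [0.433  0.0193 0.0723]
```

Call:
apply_moves(
  increments=[
    [-0.005,-0.04,0,-0.14],
    [-0.005,-0.04,0,-0.14],
    [-0.005,-0.04,0,-0.14],
    [-0.005,-0.04,0,-0.14],
    [-0.004,-0.039,0,-0.14],
  ],
)

```text
time: 6.0
ee_pos: [0.4448, -0.0036, 0.2006]
ee_rot: [0.908, 0.419, -0.001, -0.0]
wrist_force: [0.9, 0.3, 0.6]
gripper_width: 0.999
finger_force: 0.0
```

Call:
apply_moves(
  increments=[
    [0,0,0,-0.14],
    [0,0,0,-0.14],
    [0,0,0,-0.14],
    [0,0,0,-0.14],
    [0,0,0,-0.14],
  ],
)

```text
time: 6.5
ee_pos: [0.4453, -0.0022, 0.2006]
ee_rot: [0.997, 0.082, -0.001, 0.0]
wrist_force: [-0.2, 0.1, 0.1]
gripper_width: 0.995
finger_force: 0.0
```

Call:
apply_moves(
  increments=[
    [0,0,0,-0.14],
    [0,0,0,-0.14],
    [0,0,0,0],
  ],
)

```text
time: 6.8
ee_pos: [0.4453, -0.002, 0.2006]
ee_rot: [0.998, -0.055, -0.001, 0.001]
wrist_force: [-0.2, 0.4, -0.7]
gripper_width: 0.999
finger_force: 0.0
```

```bash
python3 m.py w3
```

```text
6.8 [ 0.44531071 -0.00199735  0.20061239] [-0.111 -0.994  0.002] [-0.48   0.34   0.47   2.267 -0.274  0.588 -1.485] [-0.2   0.4  -0.68] [0.075 0.151 0.064]
knob [252, 175, 68, 67, 3348] circ [ 0.4475 -0.0027] 0.0275 mean [ 0.449  -0.0032  0.092 ]
plate [189, 0, 207, 146, 24866] circ [ 0.5734 -0.0219] 0.0797 mean [ 0.5564 -0.0201  0.0655]
plate [42, 168, 44, 62, 414] circ [0.4723 0.1901] 0.0276 mean [0.4759 0.1754 0.065 ]
plate [13, 172, 64, 62, 2703] circ [0.4698 0.1985] 0.0273 mean [0.4713 0.1986 0.0684]
tin on worktop [189, 0, 207, 146, 23884] circ [ 0.5732 -0.0219] 0.0792 mean [ 0.5569 -0.0201  0.0656]
tin on worktop [11, 169, 73, 67, 3771] circ [0.4702 0.197 ] 0.0291 mean [0.4709 0.1971 0.0689]
```

View pics/w3.png

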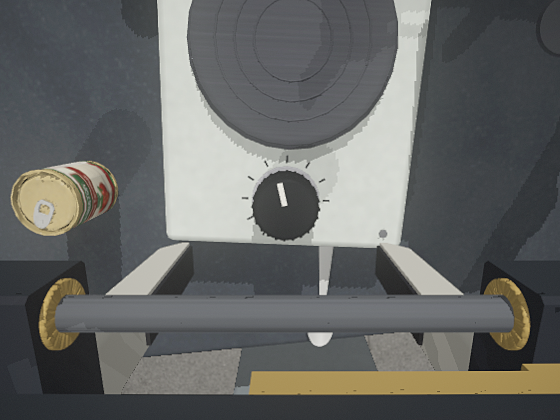

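The tin stands clear at (60,200) and the knob is centred at (286,205), pointer towards the back. I'll descend on the knob.

Call:
apply_moves(
  increments=[
    [0.002,0,-0.04,0],
    [0,0,-0.04,0],
    [0,0,-0.025,0],
    [0,0,-0.012,0],
    [0,0,0,0],
  ],
)

```text
time: 7.35
ee_pos: [0.4468, -0.0023, 0.0828]
ee_rot: [0.999, -0.053, -0.002, 0.0]
wrist_force: [-0.0, 0.6, 0.7]
gripper_width: 0.997
finger_force: 0.0
```

Call:
apply_moves(
  increments=[
    [0,0,0,0],
    [0,0,0,0],
    [0,0,0,0],
    [0,0,0,0],
    [0,0,0,0],
  ],
  grip=-1,
  newtons=20,
)

```text
time: 7.85
ee_pos: [0.4482, -0.0018, 0.085]
ee_rot: [0.999, -0.054, 0.0, -0.0]
wrist_force: [0.8, -0.5, -0.3]
gripper_width: 0.619
finger_force: 0.0
```

Call:
apply_moves(
  increments=[
    [0,0,0,0],
    [0,0,0,0],
  ],
)

```text
time: 8.05
ee_pos: [0.4481, -0.0033, 0.085]
ee_rot: [0.998, -0.055, 0.001, 0.001]
wrist_force: [-0.8, -6.4, 6.9]
gripper_width: 0.565
finger_force: 20.0
```

```bash
cat > s.py <<'E'
from h import *
s=bot.read_state(); y=R.from_quat(s['ee_rot']).as_matrix()[:,1]
print(s['time'],s['ee_pos'].round(4),'yaw',round(np.arctan2(y[1],y[0]),3),s['joints'].round(3),s['wrist_force'].round(2),s['wrist_torque'].round(3),s['finger_force'])
E
python3 s.py
```

```text
8.05 [ 0.4481 -0.0033  0.085 ] yaw -1.681 [-0.291  0.55   0.244  2.355 -0.473  0.278 -1.307] [-0.76 -6.41  6.94] [-1.289  0.338 -0.02 ] 20.043925390345976
```

Call:
apply_moves(
  increments=[
    [0,-0.001,0,0.1],
    [0,-0.001,0,0.1],
    [0,0,0,0.1],
    [0,0,0,0.1],
    [0,0,0,0.1],
  ],
)

```text
time: 8.55
ee_pos: [0.448, -0.003, 0.0851]
ee_rot: [0.98, 0.197, 0.0, -0.001]
wrist_force: [-1.4, 3.6, 5.8]
gripper_width: 0.563
finger_force: 20.0
```

```bash
python3 s.py
```

```text
8.55 [ 0.448  -0.003   0.0851] yaw -1.175 [-0.211  0.54   0.13   2.35  -0.263  0.264 -1.02 ] [-1.41  3.58  5.83] [ 1.263  0.464 -0.083] 20.0312394881621
```

Call:
apply_moves(
  increments=[
    [0,0.0005,0,0.13],
    [0,0,0,0.13],
    [0,0,0,0.13],
    [0,0,0,0.13],
    [0,0,0,0.13],
  ],
)

```text
time: 9.05
ee_pos: [0.4475, -0.0026, 0.085]
ee_rot: [0.866, 0.5, -0.0, -0.0]
wrist_force: [-2.9, 5.4, 7.4]
gripper_width: 0.565
finger_force: 20.0
```

Call:
apply_moves(
  increments=[
    [0,0,0,0.13],
    [0,0,0,0.13],
    [0,0,0,0.13],
    [0,0,0,0.13],
    [0,0,0,0.13],
  ],
)

```text
time: 9.55
ee_pos: [0.4469, -0.0026, 0.085]
ee_rot: [0.661, 0.75, -0.0, -0.001]
wrist_force: [-4.6, 5.4, 10.2]
gripper_width: 0.564
finger_force: 20.1
```

```bash
python3 s.py
```

```text
9.55 [ 0.4469 -0.0026  0.085 ] yaw 0.127 [-0.011  0.535 -0.153  2.339  0.28   0.284 -0.286] [-4.61  5.42 10.21] [ 1.256  1.345 -0.078] 20.05335541209206
```

Call:
apply_moves(
  increments=[
    [-0.0005,0.0005,0.0005,0.13],
    [0,0.0005,0.0005,0.13],
    [0,0,0,0.13],
    [0,0,0,0.13],
    [0,0,0,0.13],
  ],
)

```text
time: 10.05
ee_pos: [0.4463, -0.0027, 0.0852]
ee_rot: [0.387, 0.922, -0.001, -0.001]
wrist_force: [-3.1, 1.0, -5.2]
gripper_width: 0.563
finger_force: 19.9
```

Call:
apply_moves(
  increments=[
    [0,0,0,0.13],
    [0,0,0,0.1],
    [0,0,0,0],
    [0,0,0,0],
  ],
)

```text
time: 10.45
ee_pos: [0.4462, -0.0029, 0.0853]
ee_rot: [0.283, 0.959, -0.001, -0.001]
wrist_force: [-4.2, 0.8, -6.2]
gripper_width: 0.562
finger_force: 19.9
```

```bash
python3 s.py
```

```text
10.45 [ 0.4462 -0.0029  0.0853] yaw 0.997 [ 0.148  0.552 -0.376  2.329  0.596  0.351  0.253] [-4.23  0.8  -6.19] [ 0.027  0.924 -0.004] 19.936821726732887
```

Call:
apply_moves(
  increments=[
    [0,0,0,0.05],
    [0,0,0,0.05],
    [0,0,0,0.05],
    [0,0,0,0],
  ],
)

```text
time: 10.85
ee_pos: [0.4462, -0.003, 0.0853]
ee_rot: [0.21, 0.978, -0.001, -0.001]
wrist_force: [-5.6, -0.6, -6.4]
gripper_width: 0.559
finger_force: 19.9
```

```bash
python3 s.py
```

```text
10.85 [ 0.4462 -0.003   0.0853] yaw 1.148 [ 0.177  0.558 -0.417  2.328  0.643  0.367  0.355] [-5.62 -0.59 -6.4 ] [-0.122  1.131 -0.046] 19.933150315191597
```

Call:
apply_moves(
  increments=[
    [0,0,0,0.04],
    [0,0,0,0.03],
    [0,0,0,0],
  ],
)

```text
time: 11.15
ee_pos: [0.4462, -0.0031, 0.0853]
ee_rot: [0.175, 0.985, -0.001, -0.001]
wrist_force: [-5.6, -1.5, -7.4]
gripper_width: 0.565
finger_force: 19.9
```

```bash
python3 s.py
```

```text
11.15 [ 0.4462 -0.0031  0.0853] yaw 1.219 [ 0.191  0.561 -0.437  2.327  0.664  0.375  0.404] [-5.63 -1.53 -7.41] [-0.255  1.311 -0.117] 19.92825476860162
```

Call:
apply_moves(
  increments=[
    [0,0,0,0.04],
    [0,0,0,0],
  ],
)

```text
time: 11.35
ee_pos: [0.4462, -0.0031, 0.0853]
ee_rot: [0.155, 0.988, -0.001, -0.001]
wrist_force: [-5.6, 0.1, -7.3]
gripper_width: 0.559
finger_force: 19.9
```

```bash
python3 s.py
```

```text
11.35 [ 0.4462 -0.0031  0.0853] yaw 1.259 [ 0.199  0.562 -0.448  2.326  0.675  0.379  0.432] [-5.6   0.12 -7.33] [-0.226  1.314 -0.229] 19.929164377972484
```

Call:
apply_moves(
  increments=[
    [0,0,0,0.04],
    [0,0,0,0],
  ],
)

```text
time: 11.55
ee_pos: [0.4462, -0.0031, 0.0853]
ee_rot: [0.136, 0.991, -0.001, -0.001]
wrist_force: [-5.4, -0.7, -7.2]
gripper_width: 0.561
finger_force: 19.9
```

```bash
python3 s.py
```

```text
11.55 [ 0.4462 -0.0031  0.0853] yaw 1.299 [ 0.206  0.564 -0.459  2.326  0.687  0.384  0.459] [-5.45 -0.67 -7.23] [-0.247  1.26  -0.428] 19.929895474633668
```

The end stop is felt: 0.43 N·m, rising at 4.5–5 N·m/rad as the mount should. I'll hold briefly, ease off and release.

Call:
apply_moves(
  increments=[
    [0,0,0,0.01],
    [0,0,0,0],
    [0,0,0,0],
    [0,0,0,-0.03],
    [0,0,0,-0.02],
  ],
)

```text
time: 12.05
ee_pos: [0.4462, -0.0031, 0.0853]
ee_rot: [0.156, 0.988, -0.001, -0.001]
wrist_force: [-6.1, -1.4, -7.6]
gripper_width: 0.561
finger_force: 19.9
```

```bash
python3 s.py
```

```text
12.05 [ 0.4462 -0.0031  0.0853] yaw 1.257 [ 0.198  0.562 -0.447  2.326  0.675  0.379  0.43 ] [-6.1  -1.37 -7.57] [-0.205  1.346 -0.224] 19.926240000058897
```

Call:
apply_moves(
  increments=[
    [0,0,0,0],
    [0,0,0,0],
    [0,0,0,0],
    [0,0,0,0],
    [0,0,0,0],
  ],
  grip=1,
)

```text
time: 12.55
ee_pos: [0.4479, -0.0024, 0.0858]
ee_rot: [0.155, 0.988, 0.0, 0.0]
wrist_force: [-0.5, 0.7, -0.1]
gripper_width: 0.945
finger_force: 0.0
```

Call:
apply_moves(
  increments=[
    [0,0,0.02,0],
    [0,0,0.04,0],
    [0,0,0.04,0],
    [0,0,0.02,0],
    [0,0,0,0],
  ],
)

```text
time: 13.05
ee_pos: [0.4489, -0.0025, 0.2081]
ee_rot: [0.155, 0.988, 0.0, 0.003]
wrist_force: [-0.2, -0.0, -0.2]
gripper_width: 1.001
finger_force: 0.0
```

```bash
python3 m.py w4; python3 -c "
from h import *
im,_,_=grab('scene');cv2.imwrite('pics/s4.png',im)"
```

```text
13.05 [ 0.44889136 -0.00251494  0.20810214] [0.307 0.952 0.001] [ 0.424  0.375 -0.709  2.205  0.392  0.679  0.7  ] [-0.23 -0.02 -0.19] [ 0.05  -0.083  0.032]
knob [250, 173, 66, 65, 3192] circ [ 0.4476 -0.0024] 0.0273 mean [ 0.446  -0.0017  0.0921]
plate [478, 121, 74, 67, 3172] circ [0.4701 0.1969] 0.0291 mean [0.4703 0.1959 0.068 ]
plate [229, 249, 150, 46, 4952] circ [ 0.5397 -0.0115] 0.0705 mean [ 0.5217 -0.0053  0.0655]
plate [223, 333, 162, 46, 5638] circ [ 0.583  -0.0246] 0.0787 mean [ 0.5974 -0.0305  0.0658]
tin on worktop [480, 121, 74, 69, 3921] circ [0.4709 0.1972] 0.0294 mean [0.4701 0.1973 0.0689]
tin on worktop [256, 169, 54, 17, 162] circ [0.4315 0.0027] 0.0218 mean [0.4253 0.0049 0.0731]
tin on worktop [230, 251, 149, 44, 4537] circ [ 0.539  -0.0105] 0.0697 mean [ 0.5228 -0.0053  0.0657]
tin on worktop [223, 333, 161, 46, 5551] circ [ 0.5842 -0.0255] 0.0781 mean [ 0.5973 -0.0303  0.0658]
```

View pics/w4.png

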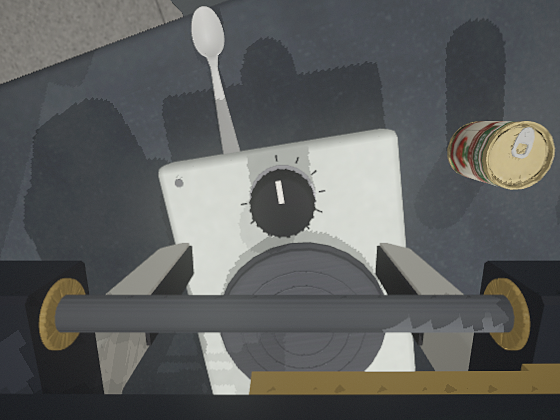

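View pics/s4.png

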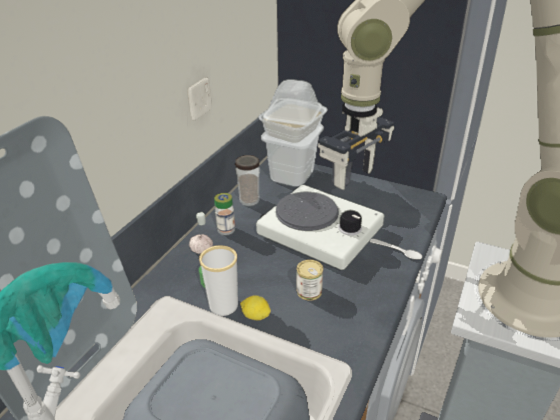

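The pointer at (280,190) faces the hotplate's front mark. The tin stands at (515,155), and nothing else has moved. I'll check the pointer angle numerically.

```bash
python3 - <<'E'
import numpy as np,cv2
for f,c0 in (('w3',(.4477,-.0027)),('w4',(.4477,-.0024))):
    im=cv2.imread(f'pics/{f}.png').astype(int);P=np.load(f+'.npy')
    r=np.hypot(P[...,0]-c0[0],P[...,1]-c0[1])
    q=P[(im.min(-1)>150)&(r<.022)&(abs(P[...,2]-.093)<.006)][:,:2]
    d=np.linalg.svd(q-q.mean(0))[2][0]; d*=np.sign(d@(q.mean(0)-c0))
    m=(abs(P[...,2]-.051)<.004)&(im.min(-1)>120)&(np.hypot(P[...,0]-.53,P[...,1]+.013)<.19)
    print(f,len(q),'pointer',np.arctan2(d[1],d[0]),cv2.minAreaRect(P[m][:,:2].astype('f4')))
E
```

```text
w3 132 pointer 0.11002227860293315 ((0.5073592066764832, -0.01214657723903656), (0.21740105748176575, 0.2089461237192154), 81.3736572265625)
w4 124 pointer 2.9841214153868476 ((0.5276980996131897, -0.01473228633403778), (0.21651144325733185, 0.2502273619174957), 81.2856216430664)
```

The pointer reads within about 0.01 rad of off, and the hotplate hasn't moved.

```bash
python3 -c "
from bench import bot
print(bot.sign_off())"
```

```text
the job is handed in; nothing more can be done
None
```

The job is handed in, verdict not shown: the tin stands upright on the bare worktop left of the hotplate, and the knob was turned to off, pressed to about 0.43 N·m against its stop and let go (pointer about 0.01 rad from off), with the hotplate unmoved and the glasses and jars never touched.

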